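# Turn the powder tub's lid until its lugs drop home

## Robot

A 7-joint arm with a two-finger parallel gripper is mounted at the origin on the work surface. World frame = base frame: x ahead of the robot, y to its left, z up, the work surface at z = 0. Lengths are in m, angles in rad, forces in N, time in s.
With the tool pointing down it reaches from about 0.425 to 0.925 m from the base axis. Payload 6.8 kg.
Tool frame: the origin (TCP) lies on the centre line of the jaws, within the pads' length; the fingertips stand bot.finger_overhang ahead of it and the grasp point (between the pads) lies 3 mm ahead of it (bot.finger_overhang is the distance from the TCP to the fingertips, in m); z points along the fingers, y is the direction in which the jaws open and shut (so a half turn about z gives the same grasp; the last joint's range is limited). The gripper opens to 85 mm and grips with 20 to 120 N. Pads are 22 mm wide; open, the fingers measure 114 mm over their backs; the gripper's body (76 mm by 85 mm) begins 54 mm behind the grasp point. The pads swing forward as they close: fully open they stand 13 mm farther back than shut.
Start: joints at [1.035, 0.477, 0.022, 1.555, -0.011, 1.109, -0.083], TCP at [0.28, -0.614, 0.253] pointing down, gripper open.
Joint ranges: [-2.96, 2.96], [-0.34, 2.1], [-1.41, 1.46], [0.24, 2.44], [-1.37, 4.51], [0.17, 1.92], [-2.96, 2.96]. Speed limits (rad/s): [2.39, 2.39, 3.14, 3.14, 3.14, 3.14, 3.14].

## Interface

Orientations are given as a unit quaternion [w, x, y, z].
In Python, from station import bot gives the robot as it stands.
- The arm moves only by the tool drive_tool, never from a script. Its argument "increments" is text: rows parted by semicolons, each of 4 numbers parted by spaces: the shift along the world's x, y, z in m, then the turn about the world's z in rad. In form: tx ty tz spin; .... A call has 1 to 12 rows; each row shifts and turns the commanded pose from where the row before left it; what a row does not reach is not made up. A row lasts 1/12 s, in which the tool goes at most 41.7 mm and 7.16 degrees, less where a joint would pass 70% of its speed; a pose out of reach is approached as far as the arm can. A call is refused whole if a number of a shift passes 0.0417 or a number of a turn 0.125, either way. A call with a gripper value outside its range is refused whole. "grip" is the opening, from 0 (shut) to 1 (fully open), set as the call begins (left out, the last holds). The fingers move at their own pace and stop on an object; "squeeze" is the grip in N (left out, the last holds). Time passes only in rows, so rows that do not move let the fingers close. It gives the time, the measured TCP pose, the force and the opening at its end, in the units of the state.
- bot.get_obs(): the state, without advancing time (a new reading comes with each control period).
- bot.read_camera(name): name is "scene" or "top" or "wrist"; returns the picture (420x560x3 uint8, red, green, blue); there is no depth.
- bot.calibration(name): a dict with "fx", "fy", "cx", "cy" (pixels), "camera_from_world" (4x4, takes a point from world to camera coordinates). Camera axes: x right, y down, z forward; pixel columns grow to the right and rows downward; lengths in m; the calibration is good to about 2 mm. A picture is of the moment at which its call begins: read the wrist's pose just before it. calibration takes no time and is no camera call; for the wrist camera it gives the pose at the moment of the call.
- bot.hand_in(): hands the job in, once; it reports no verdict.
The state is a dict: "t": time; "q": joint angles; "joint_vel": joint speeds; "joint_torque": joint torques, N m; "eef_pos": TCP position; "tool_rot": TCP orientation; "contact_force": force on the tool from outside, world axes, zero at the start; "torque": the same for the moment, N m; "gripper_width": opening from 0.0 (shut) to 1.0 (fully open).
Only numpy, scipy, OpenCV 4.12 (cv2) and the standard library are available. Lean on these libraries where they do the work, as an engineer would, in place of code of your own. Each camera call takes 0.05 s, during which the arm holds its last target.

## Task

The round lugged lid was put on the washing-powder tub at the wrong angle and stands proud on its lugs. Without lifting it off, push it round gently by its ribs until the hidden lugs drop into their notches and the lid lies level and fully down on the rim; stop when it stops rather than forcing it, and leave the other things where they are.

Things in the scene. Friction and masses are not known exactly. Their poses are not given: they have to be found in the camera images.
- lid: Loose lid: steel disc 152 mm across, 8 mm thick, 0.6 kg. Origin: centre of the disc's underside, z up. On top, three straight radial ribs, 12 mm wide, 18 mm high, from 30 to 72 mm from the centre: one along the lid's +x axis, the others 120 and 240 degrees from it; a flat button 32 mm across, 3 mm high, in the middle. Underneath a plug 89 mm across, 40 mm deep, with 1.5 mm play in the tub's neck.
- lid_lug (a point): One of the three lugs under the lid, out of sight: centre of its lower end, 9 mm below the disc, 60 mm from the centre, below the +x rib (one below each rib, 14 mm wide). Standing on its lugs the lid's underside is 9 mm above the rim; fully down it lies on the rim. It turns either way, smoothly (1 to 3 N at the ribs).
- tub_rim (a point): Centre of the top of the tub's rim, 110 mm above the work surface. The tub is white, round, 154 mm across, fixed. Three 19 mm notches, 120 degrees apart, lie under the lid at a hidden angle that nothing seen shows; at the start they are at least 30 degrees off, either way. At them the lid drops 9 mm by its own weight and then can turn only 2 to 3 degrees.
- tumbler: Bystander: steel tumbler, 72 mm across, 105 mm high, standing loose near the tub; origin at the centre of its underside.
- brush: Bystander: wooden scrubbing brush, 150 x 52 mm, 42 mm high, bristles down, loose near the tub; origin at the centre of its underside.
- peg_strip: Bystander: coiled plastic peg strip, 104 mm across, 20 mm high; origin at the centre of its underside.
- basin: Bystander: pink plastic basin, 300 mm across, 110 mm high; origin at the centre of its underside.
- soap: Bystander: bar of soap on a dish 120 x 85 mm, 38 mm high; origin at the centre of its underside.
- bleach: Bystander: white bottle, 72 mm across, 190 mm high; origin at the centre of its underside.
- peg_tin: Bystander: open metal tin of pegs, 150 x 110 mm, 75 mm high; origin at the centre of its underside.
There are look-alikes about, which are no part of the job. What is shaped like the lid but blue or turquoise is not meant.

How it is judged:
By the outcome, as a careful person would: the job done as asked, in the order asked, and still so for the second after the job is handed in, with the robot touching nothing.
It also fails if it takes over 48 s, if anything falls off the work surface, if the arm or the gripper's body presses on something with over 40 N, if the wrist force passes 120 N, or if a joint passes its speed limit or range.

## Working session

There is one attempt and no reset: what is moved stays moved. The work goes in short steps, Python scripts to look and compute and a tool call to move; the robot and the scene stay as the last step left them, time stands still between calls to the robot, and variables do not carry over. Pictures are saved under pics/ and viewed, and the job is handed in when it is done.

Besides the shell and the picture viewer there is one more tool, called as name(argument=value, ...), one argument or row to a line, values as JSON. drive_tool: Moves the arm, as the interface text tells. Its arguments: {"type":"object","properties":{"increments":{"type":"string"},"grip":{"type":"number"},"squeeze":{"type":"number"}},"required":["increments"]}

```bash
mkdir -p pics; python3 - <<'E'
from station import bot
import cv2,numpy as np
o=bot.get_obs()
print({k:np.round(v,3).tolist() for k,v in o.items()}, bot.finger_overhang)
for n in ("scene","top","wrist"):
    c=bot.calibration(n); print(n,c["fx"],c["fy"],c["cx"],c["cy"],np.round(c["camera_from_world"],3).tolist())
    cv2.imwrite(f"pics/a_{n}.png",bot.read_camera(n)[:,:,::-1])
E
```

```text
{'t': 0.0, 'q': [1.035, 0.478, 0.022, 1.556, -0.012, 1.109, -0.083], 'joint_vel': [-0.0, -0.001, -0.0, -0.0, 0.001, -0.002, -0.001], 'joint_torque': [0.0, -59.644, 1.608, -28.119, 0.012, 0.009, 0.0], 'eef_pos': [0.28, -0.614, 0.252], 'tool_rot': [-0.001, 0.977, 0.212, -0.0], 'contact_force': [-0.109, -0.583, 0.494], 'torque': [-0.002, -0.013, -0.0], 'gripper_width': 1.001} 0.022
scene 445.3931693006833 445.3931693006833 282.88412659579967 206.757571287493 [[-0.821, 0.571, -0.009, 0.461], [0.488, 0.694, -0.528, -0.192], [-0.295, -0.438, -0.849, 1.55], [0.0, 0.0, 0.0, 1.0]]
top 395.62887551480134 395.62887551480134 276.054522492932 209.3752707878142 [[0.003, -1.0, 0.024, -0.049], [-0.987, -0.007, -0.161, 0.532], [0.161, -0.023, -0.987, 1.419], [0.0, 0.0, 0.0, 1.0]]
wrist 311.73946256715953 311.73946256715953 283.8866597579532 208.21606400571818 [[0.414, -0.91, -0.003, -0.673], [-0.873, -0.397, 0.284, -0.038], [-0.26, -0.115, -0.959, 0.38], [0.0, 0.0, 0.0, 1.0]]
```

View pics/a_scene.png

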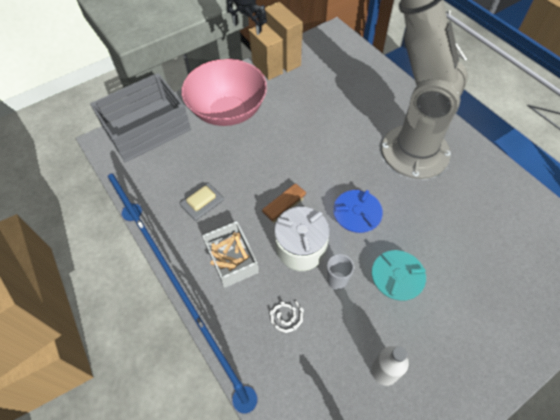

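View pics/a_top.png

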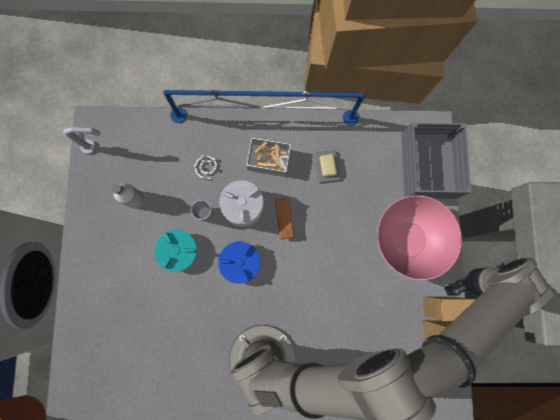

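View pics/a_wrist.png

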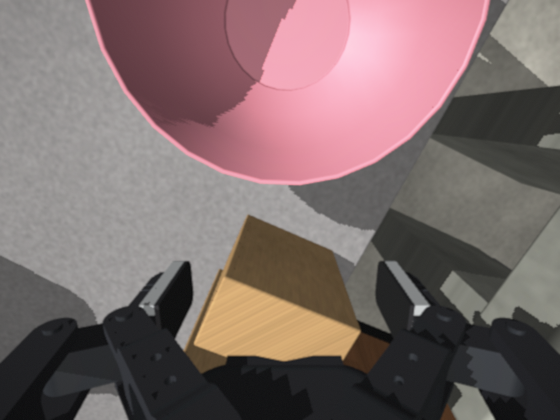

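The grey lid is at about (241,204) in the top view and (302,230) in the scene view. The blue and turquoise discs lie flat and are the decoys. Next I'll zoom in on the lid.

```bash
cat > h.py <<'E'
from station import bot
import cv2,numpy as np
def unproj(n,u,v,z,c=None):
    c=c or bot.calibration(n); M=np.array(c["camera_from_world"]);R=M[:3,:3];t=M[:3,3]
    d=R.T@np.array([(u-c["cx"])/c["fx"],(v-c["cy"])/c["fy"],1.]);o=-R.T@t
    return o+d*(z-o[2])/d[2]
def proj(n,P,c=None):
    c=c or bot.calibration(n); M=np.array(c["camera_from_world"]);P=np.atleast_2d(P)
    q=P@M[:3,:3].T+M[:3,3]; return np.c_[c["fx"]*q[:,0]/q[:,2]+c["cx"],c["fy"]*q[:,1]/q[:,2]+c["cy"]]
def crop(img,u0,v0,u1,v1,s,name):
    cv2.imwrite(name,cv2.resize(img[v0:v1,u0:u1],None,fx=s,fy=s,interpolation=cv2.INTER_CUBIC))
E
python3 - <<'E'
from h import *
t=cv2.imread("pics/a_top.png");s=cv2.imread("pics/a_scene.png")
a=cv2.resize(t[150:260,180:310],None,fx=6,fy=5.4,interpolation=cv2.INTER_CUBIC)
crop(t,180,160,310,255,6,"pics/b_top.png"); crop(s,250,180,370,280,6,"pics/b_scene.png")
for n,p in(("top",(241,203)),("scene",(302,230))): print(n,unproj(n,*p,0.13))
E
```

```text
top [0.53983025 0.07813766 0.13      ]
scene [0.55146917 0.08119948 0.13      ]
```

View pics/b_top.png

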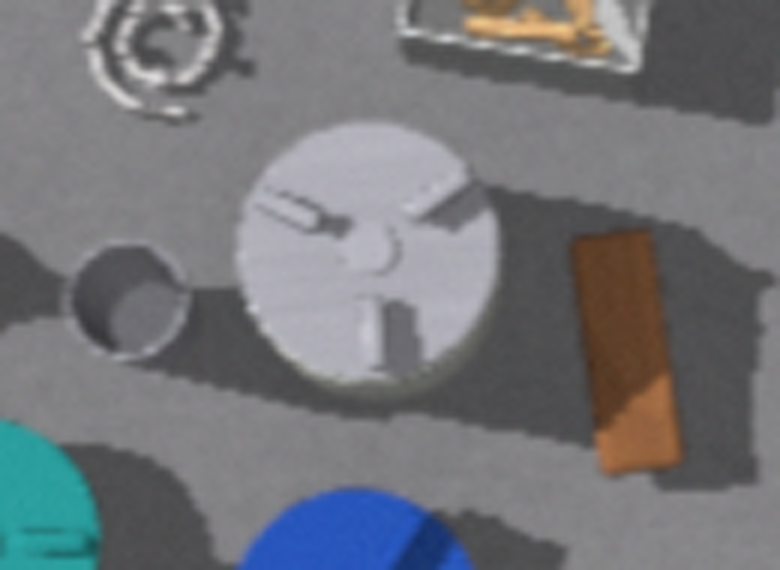

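View pics/b_scene.png

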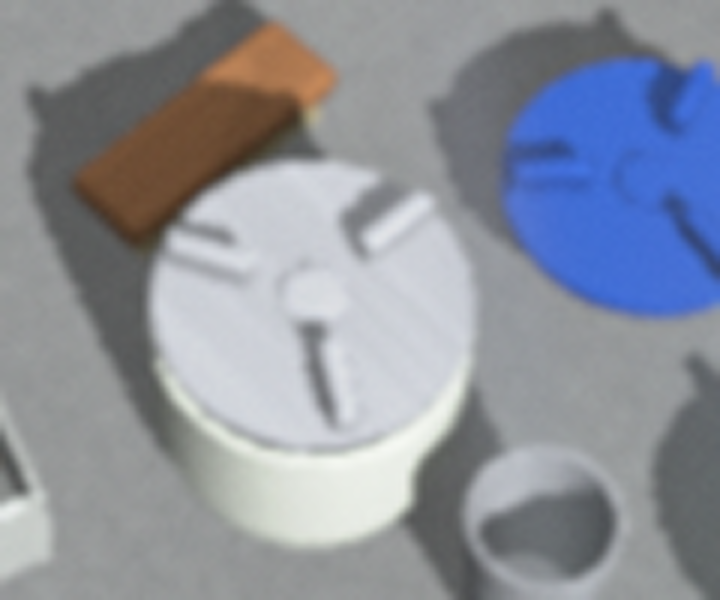

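```bash
cat >> h.py <<'E'
def overlay(n,img,x,y,th,zu,box,s,name,c=None):
    u0,v0,u1,v1=box
    im=cv2.resize(img[v0:v1,u0:u1],None,fx=s,fy=s,interpolation=cv2.INTER_CUBIC)
    def dr(P,col,cl=True):
        p=(proj(n,np.array(P),c)-[u0,v0]+0.5)*s-0.5
        cv2.polylines(im,[np.round(p).astype(int).reshape(-1,1,2)],cl,col,1,cv2.LINE_AA)
    a=np.linspace(0,2*np.pi,80)
    for r,z,col in((.076,zu+.008,(0,0,255)),(.016,zu+.011,(0,255,255))):
        dr(np.c_[x+r*np.cos(a),y+r*np.sin(a),0*a+z],col)
    for k in range(3):
        t=th+k*2*np.pi/3; e=np.array([np.cos(t),np.sin(t)]);f=np.array([-e[1],e[0]])
        for h,col in((.026,(0,255,0)),(.008,(255,128,0))):
            dr([[*(np.array([x,y])+r*e+w*f),zu+h] for r,w in((.03,-.006),(.072,-.006),(.072,.006),(.03,.006))],col)
    cv2.imwrite(name,im)
E
python3 - <<'E'
from h import *
t=cv2.imread("pics/a_top.png");s=cv2.imread("pics/a_scene.png")
# scene/top disc centre estimates
print(unproj("top",241.2,201.7,.127), unproj("scene",250+312/6,180+303/6,.127))
x,y,th=.545,.079,np.pi
overlay("top",t,x,y,th,.119,(190,165,290,240),8,"pics/c_top.png")
overlay("scene",s,x,y,th,.119,(260,190,350,280),6,"pics/c_scene.png")
a=cv2.imread("pics/c_top.png");print(a.shape)
E
```

```text
[0.54497496 0.07772226 0.127     ] [0.55136413 0.08119517 0.127     ]
(600, 800, 3)
```

View pics/c_top.png

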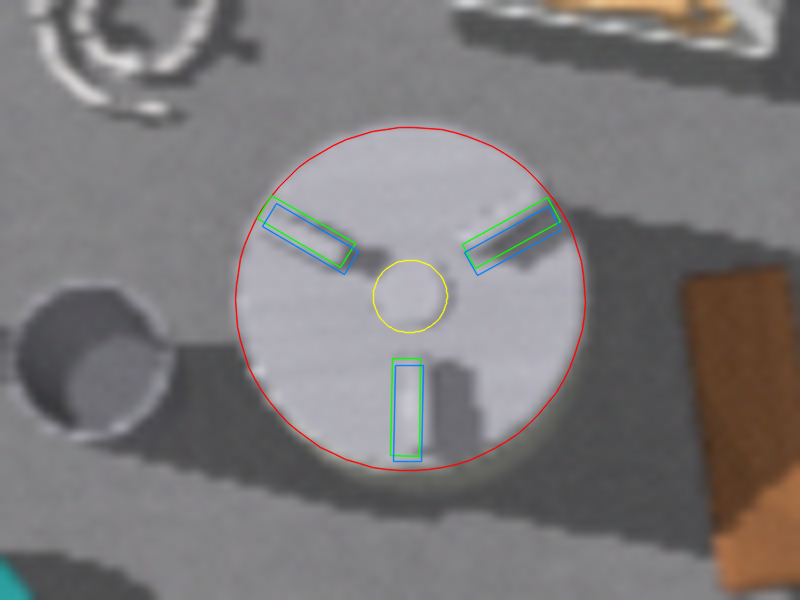

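View pics/c_scene.png

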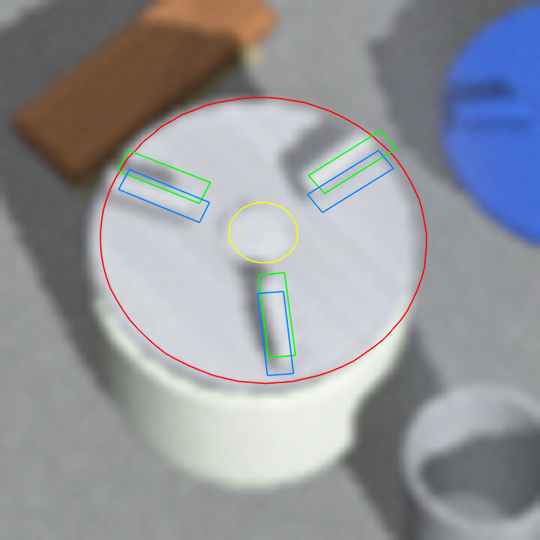

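The top view fits a lid centre of about (0.545, 0.079) with ribs near 180°, 60° and −60°. The scene view puts the centre about 6 mm away. I'll go above the −60° rib with the jaws across it and measure again with the wrist camera.

drive_tool(
  increments="0.0145 0.032 0 0.0833; 0.0145 0.032 0 0.0833; 0.0145 0.032 0 0.0833; 0.0145 0.032 0 0.0833; 0.0145 0.032 0 0.0833; 0.0145 0.032 0 0.0833; 0.0145 0.032 0 0.0833; 0.0145 0.032 0 0.0833; 0.0145 0.032 0 0.0833; 0.0145 0.032 0 0.0833",
  grip=0.4,
  squeeze=20,
)

```text
t: 0.98
eef_pos: [0.4252, -0.2925, 0.2533]
tool_rot: [-0.0, 0.807, 0.591, -0.0]
contact_force: [0.4, -0.7, 0.3]
gripper_width: 0.398
```

drive_tool(
  increments="0.0145 0.032 0 0.0833; 0.0145 0.032 0 0.0833; 0.0145 0.032 0 0.0833; 0.0145 0.032 0 0.0833; 0.0145 0.032 0 0.0833; 0.0145 0.032 0 0.0833; 0.0145 0.032 0 0.0833; 0.0145 0.032 0 0.0833; 0.0145 0.032 0 0.0833; 0.0145 0.032 0 0.0833; 0 0 0 0",
)

```text
t: 1.9
eef_pos: [0.5715, 0.0342, 0.2537]
tool_rot: [-0.0, 0.495, 0.869, 0.003]
contact_force: [0.7, 1.5, 1.0]
gripper_width: 0.399
```

```bash
python3 - <<'E'
from h import *
import json
c=bot.calibration("wrist"); im=bot.read_camera("wrist")[:,:,::-1]; cv2.imwrite("pics/d_wrist.png",im)
json.dump({k:(np.array(v).tolist()) for k,v in c.items()},open("d.json","w"))
o=bot.get_obs(); print({k:np.round(o[k],3).tolist() for k in("t","q","eef_pos","tool_rot","contact_force","gripper_width")},bot.finger_overhang)
overlay("wrist",im.copy(),.546,.0795,np.pi,.119,(0,0,560,420),1.4,"pics/d_ov.png",c)
E
```

```text
{'t': 1.95, 'q': [0.3, 0.366, -0.582, 1.777, 0.223, 1.064, 0.17], 'eef_pos': [0.571, 0.031, 0.253], 'tool_rot': [-0.001, 0.497, 0.868, 0.001], 'contact_force': [-0.779, -0.633, -0.171], 'gripper_width': 0.4} 0.022
```

View pics/d_ov.png

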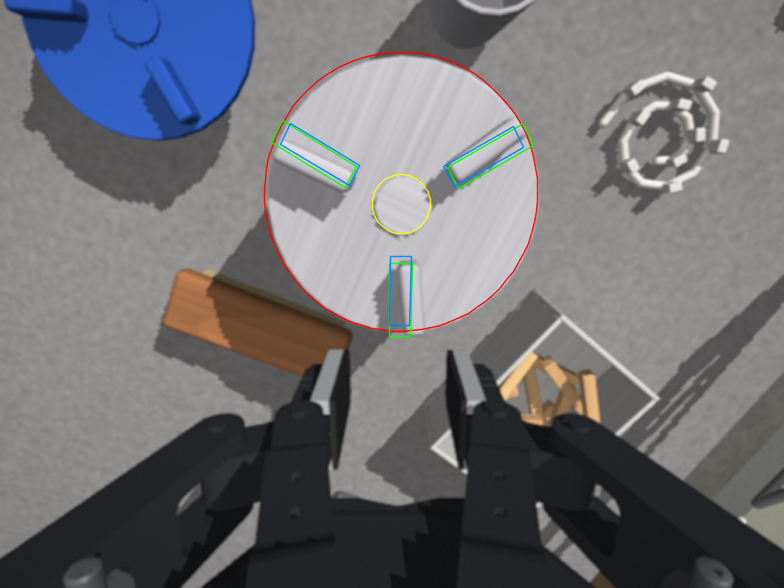

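```bash
python3 - <<'E'
from h import *
import json
c=json.load(open("d.json")); im=cv2.imread("pics/d_wrist.png")
overlay("wrist",im,.546,.0790,np.radians(184.5),.119,(170,20,410,260),2.5,"pics/d_ov2.png",c)
E
```

```text
(no output)
```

View pics/d_ov2.png

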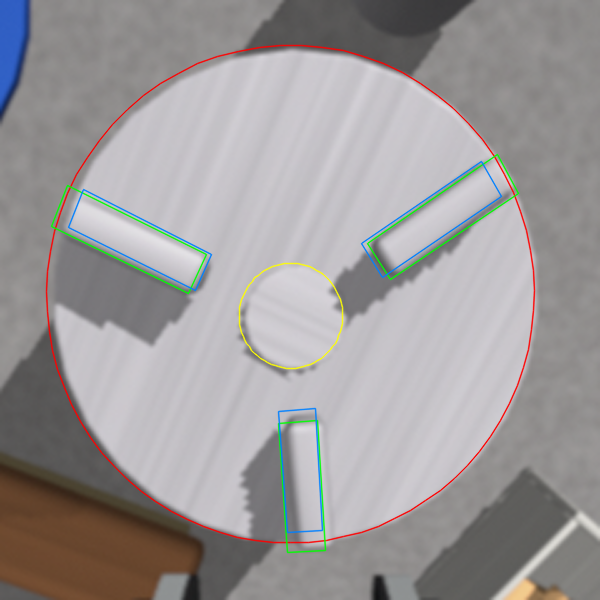

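```bash
python3 - <<'E'
from h import *
import json
c=json.load(open("d.json")); im=cv2.imread("pics/d_wrist.png")
crop(im,215,240,355,345,5,"pics/d_f.png")
M=np.array(c["camera_from_world"]);R=M[:3,:3];t=M[:3,3];o=-R.T@t
T=np.array([.571,.031,.253]);a=np.radians(30.4);yd=np.array([np.cos(a),np.sin(a),0]);xd=np.array([-yd[1],yd[0],0])
print("cam",o, (o-T)@xd,(o-T)@yd)
# predicted pixels of inner pad tip corners for several overhangs
for h in(.014,.018,.022,.026,.030):
  for w in (.011,-.011): print(h,w,np.round(proj("wrist",[T+s*.017*yd+w*xd-[0,0,h] for s in(-1,1)],c),1).tolist())
E
```

```text
cam [0.53256334 0.09608793 0.37456404] 0.07558947853858243 -0.00021545762723380304
0.014 0.011 [[246.5, 258.6], [318.0, 258.7]]
0.014 -0.011 [[247.8, 299.2], [316.4, 299.3]]
0.018 0.011 [[247.4, 255.0], [317.1, 255.1]]
0.018 -0.011 [[248.6, 294.8], [315.6, 294.8]]
0.022 0.011 [[248.2, 251.6], [316.2, 251.7]]
0.022 -0.011 [[249.4, 290.6], [314.8, 290.6]]
0.026 0.011 [[249.1, 248.4], [315.4, 248.5]]
0.026 -0.011 [[250.2, 286.6], [314.1, 286.6]]
0.03 0.011 [[249.8, 245.3], [314.6, 245.4]]
0.03 -0.011 [[250.9, 282.7], [313.3, 282.8]]
```

View pics/d_f.png

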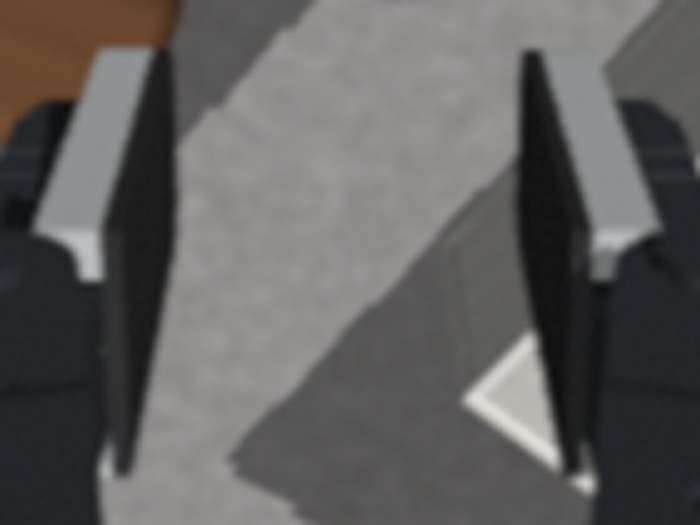

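The wrist view agrees with this. The lid centre is about (0.547, 0.079), the rib is at about −55.5°, and the fingertips are about 22 mm ahead of the TCP. I'll lower the open jaws so they straddle the rib, keeping the tips about 5 mm above the disc.

drive_tool(
  increments="0.007 0.003 -0.02 0.07; 0 0 -0.025 0; 0 0 -0.02 0; 0 0 -0.015 0; 0 0 -0.01 0; 0 0 -0.006 0; 0 0 -0.002 0; 0 0 0 0",
)

```text
t: 2.62
eef_pos: [0.5771, 0.0285, 0.1554]
tool_rot: [0.0, 0.47, 0.883, -0.0]
contact_force: [0.3, -0.1, 0.3]
gripper_width: 0.401
```

```bash
python3 - <<'E'
from h import *
im=bot.read_camera("wrist")[:,:,::-1]; cv2.imwrite("pics/e_wrist.png",im)
o=bot.get_obs(); print({k:np.round(o[k],4).tolist() for k in("t","eef_pos","tool_rot","contact_force","gripper_width")})
E
```

```text
{'t': 2.6667, 'eef_pos': [0.5775, 0.0287, 0.1559], 'tool_rot': [0.0004, 0.4698, 0.8828, 0.0002], 'contact_force': [-0.6452, -0.1004, 0.6773], 'gripper_width': 0.3975}
```

View pics/e_wrist.png

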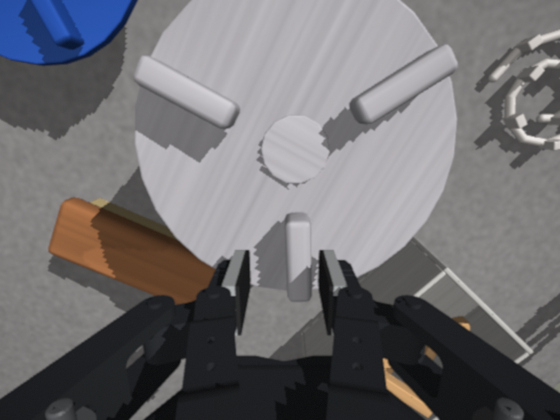

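The jaws straddle the rib without touching it. I'll work out an arc about the lid centre for a clockwise push with the +y jaw.

```bash
cat >> h.py <<'E'
C=np.array([.547,.079])
def jaw(psi,r=.055,b=-.011):
    p=np.radians(psi); e=np.array([np.cos(p),np.sin(p)]); f=np.array([-e[1],e[0]]); return C+r*e+b*f
def rows(p0,steps,psi0):
    out=[];pos=np.array(p0,float);psi=psi0
    for s in steps:
        n=np.round(jaw(psi+s)-pos,4); pos=pos+n; psi+=s; out.append(f"{n[0]:.4f} {n[1]:.4f} 0 {np.radians(s):.4f}")
    print("; ".join(out)); return pos,psi
E
python3 - <<'E'
from h import *
pos,psi=np.array([.5775,.029]),-56
print(jaw(-56)-pos)
pos=np.round(jaw(-56),4)
print(pos)
for st in ([-2]*7,[-2]*7,[-1]*4,[-1]*4,[-1]*4,[-1]*4,[-1]*4,[-1]*4,[-1]*4,[-1]*4,[-1]*4,[-1]*4,[-1]*4,[-1]*4,[-1]*4,[-1]*4,[-1]*4,[-1]*4,[-1]*4):
    pos,psi=rows(pos,st,psi); print("   ->",pos,psi)
E
```

```text
[-0.0088638  -0.00174819]
[0.5686 0.0273]
-0.0018 -0.0008 0 -0.0349; -0.0018 -0.0006 0 -0.0349; -0.0019 -0.0006 0 -0.0349; -0.0019 -0.0006 0 -0.0349; -0.0019 -0.0004 0 -0.0349; -0.0019 -0.0004 0 -0.0349; -0.0019 -0.0003 0 -0.0349
   -> [0.5555 0.0236] -70
-0.0020 -0.0003 0 -0.0349; -0.0019 -0.0002 0 -0.0349; -0.0020 -0.0001 0 -0.0349; -0.0019 -0.0001 0 -0.0349; -0.0020 0.0000 0 -0.0349; -0.0019 0.0001 0 -0.0349; -0.0020 0.0002 0 -0.0349
   -> [0.5418 0.0232] -84
-0.0010 0.0001 0 -0.0175; -0.0009 0.0001 0 -0.0175; -0.0010 0.0001 0 -0.0175; -0.0010 0.0001 0 -0.0175
   -> [0.5379 0.0236] -88
-0.0009 0.0002 0 -0.0175; -0.0010 0.0002 0 -0.0175; -0.0010 0.0002 0 -0.0175; -0.0009 0.0002 0 -0.0175
   -> [0.5341 0.0244] -92
-0.0010 0.0003 0 -0.0175; -0.0009 0.0002 0 -0.0175; -0.0010 0.0003 0 -0.0175; -0.0009 0.0003 0 -0.0175
   -> [0.5303 0.0255] -96
-0.0009 0.0003 0 -0.0175; -0.0009 0.0003 0 -0.0175; -0.0010 0.0003 0 -0.0175; -0.0009 0.0003 0 -0.0175
   -> [0.5266 0.0267] -100
-0.0009 0.0004 0 -0.0175; -0.0009 0.0004 0 -0.0175; -0.0009 0.0004 0 -0.0175; -0.0009 0.0004 0 -0.0175
   -> [0.523 
[... 873 characters left out ...]
0.0006 0.0008 0 -0.0175
   -> [0.502  0.0455] -132
-0.0006 0.0008 0 -0.0175; -0.0005 0.0008 0 -0.0175; -0.0006 0.0008 0 -0.0175; -0.0005 0.0008 0 -0.0175
   -> [0.4998 0.0487] -136
-0.0005 0.0008 0 -0.0175; -0.0005 0.0009 0 -0.0175; -0.0005 0.0008 0 -0.0175; -0.0005 0.0009 0 -0.0175
   -> [0.4978 0.0521] -140
-0.0005 0.0008 0 -0.0175; -0.0004 0.0009 0 -0.0175; -0.0004 0.0009 0 -0.0175; -0.0005 0.0009 0 -0.0175
   -> [0.496  0.0556] -144
-0.0004 0.0009 0 -0.0175; -0.0003 0.0009 0 -0.0175; -0.0004 0.0009 0 -0.0175; -0.0004 0.0009 0 -0.0175
   -> [0.4945 0.0592] -148
-0.0003 0.0009 0 -0.0175; -0.0003 0.0009 0 -0.0175; -0.0003 0.0010 0 -0.0175; -0.0003 0.0009 0 -0.0175
   -> [0.4933 0.0629] -152
```

Next is a small descent and the approach to contact.

drive_tool(
  increments="-0.003 -0.0006 -0.002 0; -0.002 -0.0004 0 0; -0.002 -0.0004 0 0; -0.002 -0.0004 0 0; 0 0 0 0",
)

```text
t: 3.08
eef_pos: [0.5681, 0.0269, 0.1538]
tool_rot: [0.0, 0.47, 0.883, 0.0]
contact_force: [0.8, -0.4, -0.2]
gripper_width: 0.399
```

drive_tool(
  increments="-0.0018 -0.0008 0 -0.0349; -0.0018 -0.0006 0 -0.0349; -0.0019 -0.0006 0 -0.0349; -0.0019 -0.0006 0 -0.0349; -0.0019 -0.0004 0 -0.0349; -0.0019 -0.0004 0 -0.0349; -0.0019 -0.0003 0 -0.0349",
)

```text
t: 3.67
eef_pos: [0.5554, 0.0236, 0.1537]
tool_rot: [0.0, 0.574, 0.819, 0.001]
contact_force: [1.7, 1.3, 0.3]
gripper_width: 0.401
```

```bash
python3 - <<'E'
from h import *
im=bot.read_camera("wrist")[:,:,::-1]; cv2.imwrite("pics/f_wrist.png",im)
o=bot.get_obs(); print({k:np.round(o[k],4).tolist() for k in("t","q","eef_pos","tool_rot","contact_force","gripper_width")})
E
```

```text
{'t': 3.7167, 'q': [0.2424, 0.4473, -0.5012, 1.9087, 0.2794, 0.8534, -0.0576], 'eef_pos': [0.555, 0.0235, 0.1537], 'tool_rot': [0.0003, 0.5752, 0.818, 0.0003], 'contact_force': [0.2561, 0.6374, 0.5961], 'gripper_width': 0.4022}
```

View pics/f_wrist.png

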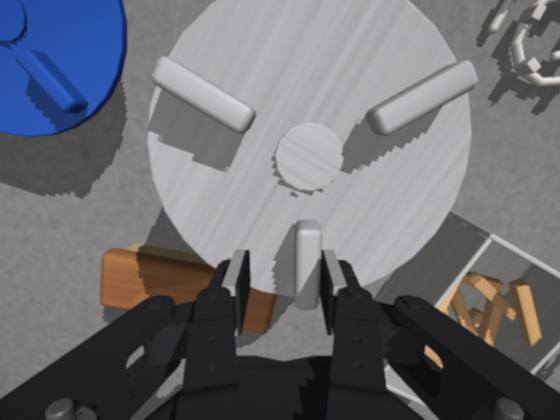

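The right pad is against the rib at (320,265), and the lid has turned with the tool at low force. I'll continue.

drive_tool(
  increments="-0.0020 -0.0003 0 -0.0349; -0.0019 -0.0002 0 -0.0349; -0.0020 -0.0001 0 -0.0349; -0.0019 -0.0001 0 -0.0349; -0.0020 0.0000 0 -0.0349; -0.0019 0.0001 0 -0.0349",
)

```text
t: 4.22
eef_pos: [0.5437, 0.0229, 0.1537]
tool_rot: [0.0, 0.656, 0.754, 0.001]
contact_force: [1.4, 0.5, 0.1]
gripper_width: 0.398
```

drive_tool(
  increments="-0.0020 0.0002 0 -0.0349; -0.0010 0.0001 0 -0.0175; -0.0009 0.0001 0 -0.0175; -0.0010 0.0001 0 -0.0175; -0.0010 0.0001 0 -0.0175",
)

```text
t: 4.63
eef_pos: [0.5376, 0.0234, 0.1535]
tool_rot: [0.0, 0.695, 0.719, 0.0]
contact_force: [1.2, 0.1, -0.6]
gripper_width: 0.4
```

drive_tool(
  increments="-0.0009 0.0002 0 -0.0175; -0.0010 0.0002 0 -0.0175; -0.0010 0.0002 0 -0.0175; -0.0009 0.0002 0 -0.0175",
)

```text
t: 4.97
eef_pos: [0.5331, 0.024, 0.1531]
tool_rot: [-0.0, 0.72, 0.694, -0.0]
contact_force: [1.2, 0.3, -0.9]
gripper_width: 0.4
```

drive_tool(
  increments="-0.0010 0.0003 0 -0.0175; -0.0009 0.0002 0 -0.0175; -0.0010 0.0003 0 -0.0175; -0.0009 0.0003 0 -0.0175",
)

```text
t: 5.3
eef_pos: [0.532, 0.0254, 0.154]
tool_rot: [0.001, 0.744, 0.668, 0.002]
contact_force: [8.3, -0.1, -2.6]
gripper_width: 0.4
```

```bash
python3 - <<'E'
from h import *
im=bot.read_camera("wrist")[:,:,::-1]; cv2.imwrite("pics/g_wrist.png",im)
o=bot.get_obs(); print({k:np.round(o[k],4).tolist() for k in("t","q","eef_pos","tool_rot","contact_force","gripper_width")})
E
```

```text
{'t': 5.35, 'q': [0.1687, 0.3959, -0.4095, 1.9688, 0.2135, 0.8126, -0.4678], 'eef_pos': [0.5321, 0.0254, 0.1541], 'tool_rot': [0.0015, 0.7443, 0.6678, 0.0023], 'contact_force': [6.8526, 0.1684, -2.6816], 'gripper_width': 0.3971}
```

View pics/g_wrist.png

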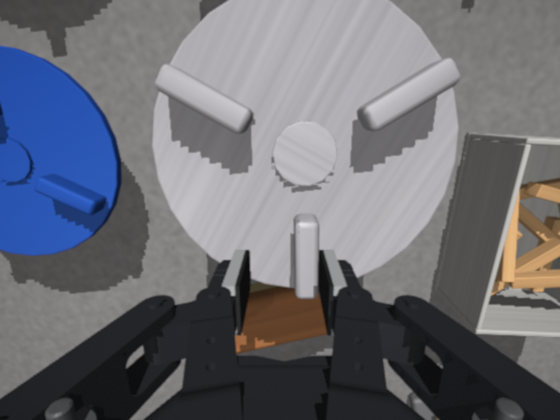

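The force rose to about 8 N and the tool stopped following. The disc's width in the image shrank from about 322 to 304 px, which matches a 9 mm drop. I'll stop pushing, centre the jaws off the rib and lift.

drive_tool(
  increments="0.003 0 0 0; 0.004 -0.0004 0 0; 0.004 -0.0004 0 0; 0 0 0 0; 0 0 0 0",
)

```text
t: 5.77
eef_pos: [0.5406, 0.0244, 0.1531]
tool_rot: [-0.0, 0.744, 0.669, -0.0]
contact_force: [0.1, -0.0, -0.4]
gripper_width: 0.4
```

```bash
python3 - <<'E'
from h import *
import json
c=bot.calibration("wrist"); im=bot.read_camera("wrist")[:,:,::-1]; cv2.imwrite("pics/i_wrist.png",im)
json.dump({k:(np.array(v).tolist()) for k,v in c.items()},open("i.json","w"))
o=bot.get_obs(); print({k:np.round(o[k],4).tolist() for k in("t","eef_pos","contact_force","gripper_width")})
E
```

```text
{'t': 5.8167, 'eef_pos': [0.5404, 0.0244, 0.1531], 'contact_force': [-0.079, 0.0783, -0.7534], 'gripper_width': 0.3978}
```

View pics/i_wrist.png

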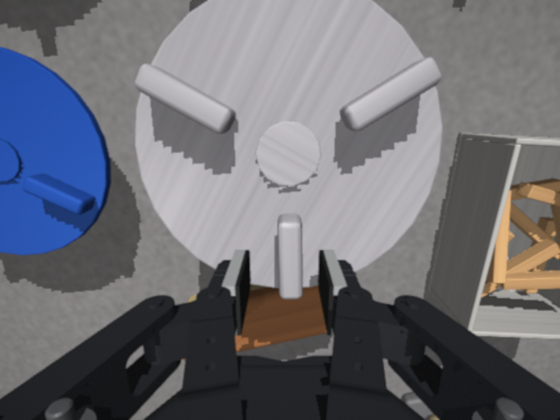

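The jaws are centred and touch nothing. I'll lift and check that the lid is level.

drive_tool(
  increments="0 0 0.008 0; 0 0 0.015 0; 0 0 0.025 0; 0 0 0.03 0; 0 0 0.03 0; 0 0 0.02 0; 0 0 0 0; 0 0 0 0",
)

```text
t: 6.48
eef_pos: [0.5412, 0.0246, 0.2829]
tool_rot: [0.001, 0.743, 0.669, 0.001]
contact_force: [-0.1, 0.1, -0.7]
gripper_width: 0.402
```

```bash
python3 - <<'E'
from h import *
c=bot.calibration("wrist"); im=bot.read_camera("wrist")[:,:,::-1].copy(); cv2.imwrite("pics/j_wrist.png",im)
t=bot.read_camera("top")[:,:,::-1]; s=bot.read_camera("scene")[:,:,::-1].copy()
cv2.imwrite("pics/j_top.png",t);cv2.imwrite("pics/j_scene.png",s)
o=bot.get_obs(); print({k:np.round(o[k],4).tolist() for k in("t","eef_pos","contact_force")})
psi=-94
overlay("wrist",im,.547,.079,np.radians(psi),.110,(100,0,500,300),2,"pics/j_ov.png",c)
overlay("wrist",im,.547,.079,np.radians(psi),.119,(100,0,500,300),2,"pics/j_ov9.png",c)
crop(s,250,170,370,270,6,"pics/j_sc.png")
E
```

```text
{'t': 6.6333, 'eef_pos': [0.5398, 0.0242, 0.2802], 'contact_force': [-0.7175, -0.8775, -0.0522]}
```

View pics/j_ov.png

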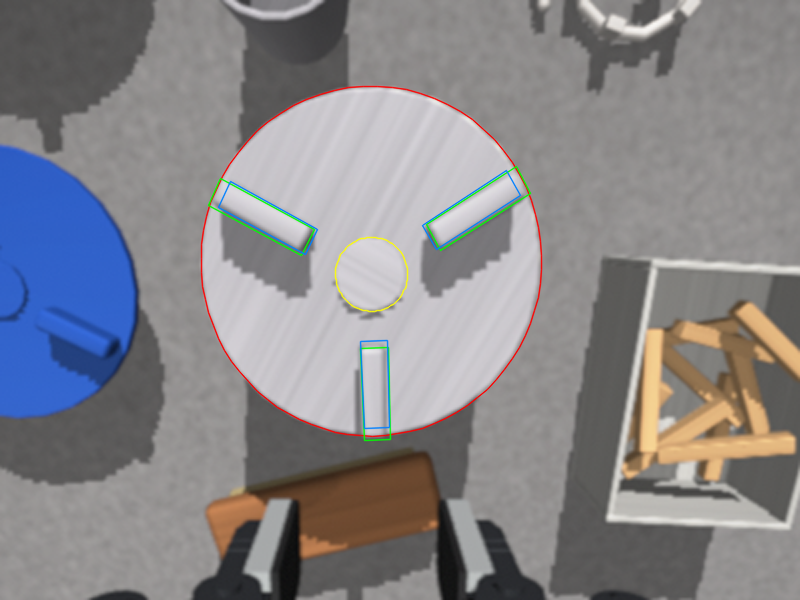

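View pics/j_sc.png

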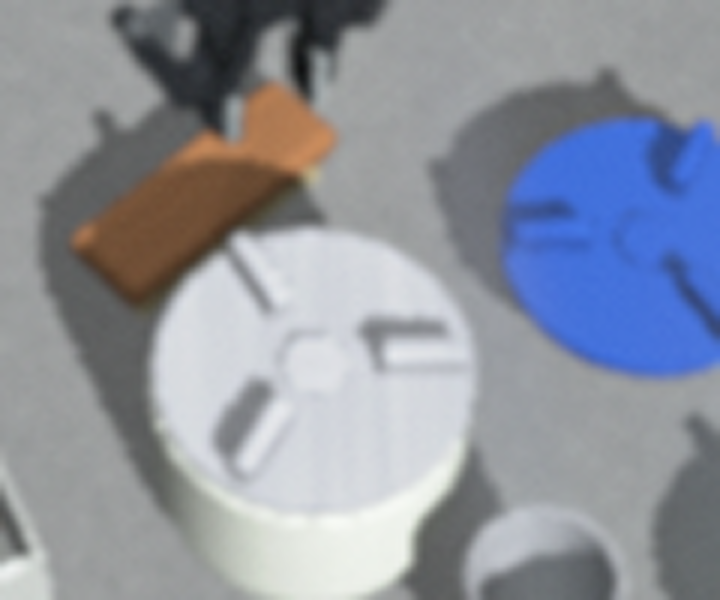

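View pics/j_top.png

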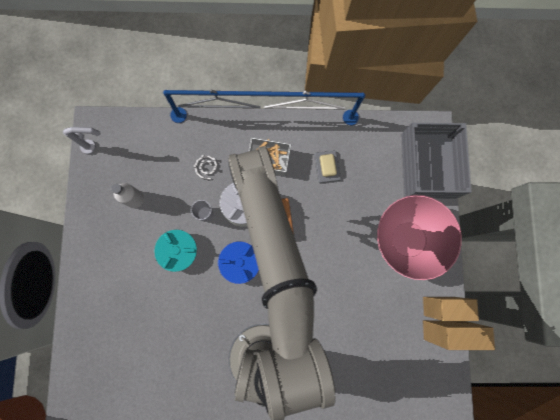

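At underside height 0.110 m the model overlay matches the disc edge all round: the edge at x 201–541, y 87–436 in the crop, and all three ribs. In the scene view the near and far edges have both dropped about 1.6 px, so the lid is level. The bystanders haven't moved.

```bash
python3 - <<'E'
from h import *
print(proj("scene",[[.547,.079,.127],[.547,.079,.118]]))
print(bot.hand_in())
E
```

```text
[[302.79848018 229.15043754]
 [302.70581911 230.7034738 ]]
the job is handed in; nothing more can be done
None
```

The lid is down on the rim and level, and I handed the job in with the gripper about 12 cm clear of it. It took about 6.7 s of the 48 s allowed.

- **The push:** I straddled one rib with the open jaws, without gripping it, and pushed the lid clockwise by about 38–40°. The force stayed at 1–2 N until it rose to about 8 N. I stopped there, backed off the rib and lifted away.
- **Lid height:** In the wrist picture, the model of a fully seated lid (underside at 0.110 m) matches the disc edge and all three ribs. In the scene picture, the near and far edges both dropped about 1.6 px. A level 9 mm drop should give 1.55 px.
- **Other things:** The tumbler, brush, peg strip, tin and decoy lids look unmoved.
- **One disagreement:** The scene and top cameras put the lid's centre about 6 mm apart at the start. I used the wrist camera's position, which lay between the two and fitted well.

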